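# Hold the contact grill open for the toasts

## Task

Take the metal shaker off the closed lid of the contact grill and set it down gently, standing upright, on the chopping board. Then raise the lid by its bar handle to 40 degrees from closed and finish while holding it there by the handle, so that I can reach in for the toasts: it falls shut if you let go, and it must never be allowed to drop. Leave the toasts and everything else on the table where they are.

Things in the scene. Friction and masses are not known exactly. Their poses are not given: they have to be found in the camera images.
- grill: Stainless contact (panini) grill, fixed. Base 300 x 300 mm, top at 70 mm, black ribbed plate on it at 88 mm. Origin: on the table under its middle (base x -145 to 155 mm); z up, x from the front (handle, robot side) to the back (hinge), y left. Two hinge towers at the back corners, 138 mm high. Closed lid: level steel top at 165 mm, over x -125 to 105, y +-140 mm; underside at 110 mm.
- grill_hinge (a point): Middle of the lid's hinge axis, fixed, 115 mm above the table at x = +140 mm in the grill's frame. The axis runs along the grill's y; axes as the grill's. The middle of the handle bar lies 320 mm in front of this axis and, with the lid closed, 20 mm above it. At 40 degrees the bar is 336 mm above the table and 88 mm farther back than when closed.
- grill_lid (a joint): Angle of the grill's lid in rad: 0 closed (rests level on its own stop, 6 mm clear of the toasts), grows as the lid's front rises, end stop at 1.3; 40 degrees = 0.698. Counter-springs carry about half of its weight: lifting or holding it takes some 2.5 to 6.5 N at the handle, and released below about 60 degrees it swings shut.
- grill_handle (a point): Black round bar handle of the lid, 22 mm thick, 200 mm long, parallel to the hinge axis, on two 12 mm brackets 184 mm apart. Origin: middle of the bar; y along it; turns with the lid (closed: axes as the grill's). Closed it is 135 mm above the table at x = -180 mm in the grill's frame, with 44 mm free between bar and lid front; beneath it only the base's front edge, 70 mm high.
- shaker: The aluminium shaker that stands on the grill's lid: round, 60 mm in diameter (63 mm at the cap, from 65 mm up), 87 mm tall with a low perforated dome, about 0.16 kg. Origin: centre of its underside; z is its axis. It stands on the lid anywhere in the area x = -80 to 0 mm, y = +-50 mm of the grill.
- board: White chopping board, 240 mm (x) by 280 mm (y), fixed; its top is 16 mm above the table. Origin: on the table top under its middle; z up. A second shaker and a stack of bread stand on its half away from the robot (its +x half); the near half is free. The grill and the board may stand either way round, left or right.
- board_shaker: Second shaker, the same in shape and size, that already stands on the board; stays there. Origin: centre of its underside.
- bread_stack: Stack of three bread slices, about 115 x 80 mm and 48 mm high, on the board; stays there. Origin: centre of its underside.
- toast_left: Toast, 110 x 74 mm and 16 mm thick, lying on the grill's lower plate under the lid, +y side of the grill's frame. Origin: centre of its underside. Stays there.
- toast_right: The same on the -y side. Stays there.
- drink_can: Drink can, 66 mm in diameter, 115 mm tall, standing on the table between robot, grill and board. Origin: centre of its underside. Stays there.
- deli_tub: Round clear tub with a white lid, 115 mm in diameter, 116 mm tall, to the left on the table. Origin: centre of its underside. Stays there.
- squeeze_bottle: Squeeze bottle, 62 mm in diameter, 201 mm tall with its nozzle, to the right on the table. Origin: centre of its underside. Stays there.
Mind the look-alikes: they are no part of the job. What is shaped like the shaker but pink or purple is not meant.

How it is judged:
On the way, in this order (a step that is already met when the one before it is completed fails the run):
1. the shaker stands released on the board, the lid still closed (x of shaker in the frame of board between -0.11 and 0.11 m and y of shaker in the frame of board between -0.13 and 0.13 m and z of shaker in the frame of board between 0.011 and 0.021 m and angle between shaker's own z axis and vertical below 0.1 rad and linear speed of shaker below 0.03 m/s and contact force between shaker and the fingers below 0.1 N and value of joint grill_lid below 0.06 rad), for 0.2 s.
2. the lid is held at 40 degrees by its handle (value of joint grill_lid between 0.602 and 0.794 rad and velocity of joint grill_lid between -0.08 and 0.08 rad/s and contact force between grill_lid_c0 and the fingers above 1 N), for 0.3 s.
At the end, for the whole second after the job is handed in: The lid is held still at 40 degrees (+-5.5 degrees) with the fingers on its bar handle (1 N or more); the shaker stands upright and at rest on the chopping board with its centre inside the board's edge (10 mm or more); toasts and bystanders are within 30 mm of where they were (all of step 2 and x of shaker in the frame of board between -0.11 and 0.11 m and y of shaker in the frame of board between -0.13 and 0.13 m and z of shaker in the frame of board between 0.011 and 0.021 m and angle between shaker's own z axis and vertical below 0.1 rad and linear speed of shaker below 0.03 m/s and contact force between shaker and the fingers below 0.1 N and distance of each of board_shaker, drink_can, deli_tub, squeeze_bottle, bread_stack, toast_left, toast_right from where it was at the start of the episode below 0.03 m); the arm keeps its last pose, push and grip.
It fails at once if the lid is raised with the shaker still on it (value of joint grill_lid above 0.1 rad and z of shaker in the frame of board above 0.05 m).
It fails at once if the lid drops or slams (velocity of joint grill_lid below -1.5 rad/s).
It fails at once if the shaker is dropped (falls free by more than about 20 mm) (linear speed of shaker above 0.6 m/s and contact force between shaker and the fingers below 0.1 N).
It fails at once if a bystander or a toast is shifted by more than 30 mm (distance of any of board_shaker, drink_can, deli_tub, squeeze_bottle, bread_stack, toast_left, toast_right from where it was at the start of the episode above 0.03 m).
It fails at once if a standing bystander is knocked over (angle between any of board_shaker, drink_can, deli_tub, squeeze_bottle's own z axis and vertical above 0.4 rad).
It also fails if it takes over 59 s, if anything falls off the work surface, if the arm or the gripper's body presses on something with over 40 N, if the wrist force passes 120 N, or if a joint passes its speed limit or range.

## Robot

A 6-joint arm with a two-finger parallel gripper is mounted at the origin on the work surface. World frame = base frame: x ahead of the robot, y to its left, z up, the work surface at z = 0. Lengths are in m, angles in rad, forces in N, time in s.
With the tool pointing down it reaches from about 0.4 to 0.825 m from the base axis. Payload 7 kg.
Tool frame: the origin (TCP) lies at the very end of the fingers, on their centre line; the grasp point (between the pads) lies 19 mm behind it; y points along the fingers, z is the direction in which the jaws open and shut, and the axes are right-handed (so a half turn about y gives the same grasp; the last joint's range is limited). The gripper opens to 88 mm and grips with 3 to 60 N. Pads are 19 mm wide; open, the fingers measure 130 mm over their backs; the gripper's body (78 mm by 193 mm) begins 47 mm behind the grasp point.
Start: joints at [-0.997, 0.359, 0.012, 0, -1.224, -0.288], TCP at [0.19, -0.648, 0.227] pointing down, gripper open.
Joint ranges: [-3.07, 3.07], [-1.43, 2.12], [-1.02, 1.25], [-3.03, 1.67], [-3.05, -0], [-3.03, 3.03]. Speed limits (rad/s): [2.39, 2.39, 3.01, 3.14, 3.14, 3.14].

## Interface

Orientations are given as [roll, pitch, yaw] about the fixed x, y, z axes, in that order (R = Rz(yaw) Ry(pitch) Rx(roll)).
In Python, from station import get_state, grab_frame, job_done, regions_of gives the robot as it stands.
- The arm moves only by the tool drive_tool, never from a script. Its argument "rows" is a list of rows, each a list of 3 entries, a list of its own where there are three numbers: the shift along the world's x, y, z as a fraction of full scale, then the turn about the world's z as a fraction of full scale, then the opening, from 0 (shut) to 1 (fully open). A call has 1 to 12 rows; each row is the pose to reach, as a shift and turn from the pose commanded when the call began; what a row does not reach only later rows make up. Full scale, the value 1, is 30 cm for a shift and 90 degrees for a turn. A row lasts 1/10 s, in which the tool goes at most 50 mm and 8.59 degrees, less where a joint would pass 70% of its speed; a pose out of reach is approached as far as the arm can. A call with a number of a shift or a turn outside -1 to 1 is refused whole. A call with a gripper value outside its range is refused whole. The fingers move at their own pace and stop on an object; "newtons" is the grip in N (left out, the last holds). Time passes only in rows, so rows that repeat a pose let the fingers close. It gives the time, the measured TCP pose, the force and the opening at its end, in the units of the state.
- get_state(): the state, without advancing time (a new reading comes with each control period).
- grab_frame(name): name is "scene" or "top" or "wrist"; returns a dict with "img" (420x560x3 uint8, blue, green, red), "fx", "fy", "cx", "cy" (pixels), "T" (4x4, takes a point from camera to world coordinates); the wrist camera has in their place "hand_eye" (4x4, takes a point from camera to tool coordinates, whose origin is the TCP and whose axes are the tool frame's). Camera axes: x right, y down, z forward; pixel columns grow to the right and rows downward; lengths in m; the calibration is good to about 2 mm. The wrist camera is an equidistant fisheye: a pixel r from the principal point sees the ray r / f radians off the axis. A picture is of the moment at which its call begins: read the wrist's pose just before it. There is no depth.
- job_done(): hands the job in, once; it reports no verdict.
Trained networks look in a picture, given as the dict that the camera call returned (one of the last four; its "shot" number tells which), for a name from the list of things; names that differ only in an ending like _2 or _b are one class to them, and where a whole thing is asked for, a point or a joint stands for the part that bears it (a point fixed in the world has none). Each returns a list of dicts, best first, with "confidence" (0 to 1); they miss things now and then, are a little off and sometimes report something else, mostly with a low value. They report only what shows in the picture. A call takes as long as a camera call. They do not tell look-alikes from the thing itself.
- regions_of(picture, thing): "pixels" (420x560 bool, what is visible of it) and "box" ([left, top, right, bottom] in pixels, round what is visible of it).
The state is a dict: "t": time; "q": joint angles; "qd": joint speeds; "joint_efforts": joint torques, N m; "eef_pos": TCP position; "ee_rot": TCP orientation; "force": force on the tool from outside, world axes, zero at the start; "moment": the same for the moment, N m; "width": finger opening in m.
Only numpy, scipy, OpenCV 4.12 (cv2) and the standard library are available. Lean on these libraries where they do the work, as an engineer would, in place of code of your own. Each camera call takes 0.05 s, during which the arm holds its last target. There are 200 camera calls.

## Working session

There is one attempt and no reset: what is moved stays moved. The work goes in short steps, Python scripts to look and compute and a tool call to move; the robot and the scene stay as the last step left them, time stands still between calls to the robot, and variables do not carry over. Pictures are saved under pics/ and viewed, about 8 in all and at most 12, crops included, and the job is handed in when it is done.

Besides the shell and the picture viewer there is one more tool, called after ">>>" as name([rows], argument=value, ...), one row to a line, values as JSON. drive_tool: Moves the arm, as the interface text tells. Its arguments: {"type":"object","properties":{"rows":{"type":"array"},"newtons":{"type":"number"}},"required":["rows"]}

```bash
mkdir -p pics; ls; cat > h.py <<'E'
import numpy as np, cv2
from station import get_state, grab_frame, job_done, regions_of
def hit(f,u,v,z):
    d=f["T"][:3,:3]@np.array([(u-f["cx"])/f["fx"],(v-f["cy"])/f["fy"],1]); o=f["T"][:3,3]
    return o+d*(z-o[2])/d[2]
def proj(f,p):
    c=np.linalg.inv(f["T"])@np.append(p,1); return c[0]/c[2]*f["fx"]+f["cx"],c[1]/c[2]*f["fy"]+f["cy"]
E
python3 - <<'E'
from h import *
s=get_state();print(s)
for n in ("top","scene"):
    f=grab_frame(n);cv2.imwrite(f"pics/{n}1.png",f["img"]);f["T"]=np.array(f["T"]);print(n,f["fx"],f["cx"],f["cy"],f["T"].round(3).tolist())
    for t in ("shaker","board","grill","grill_handle","drink_can","bread_stack","squeeze_bottle","deli_tub"):
        for r in regions_of(f,t)[:4]:
            v,u=np.nonzero(r["pixels"]); print(n,t,round(r["confidence"],2),np.round(r["box"]),u.mean().round(1),v.mean().round(1))
E
```

```text
pics
{'t': 0.0, 'q': array([-9.96883073e-01,  3.59398553e-01,  1.10749652e-02, -3.47912374e-04,
       -1.22410487e+00, -2.88099301e-01]), 'qd': array([-0.0005611 ,  0.00078936,  0.00111069, -0.00031291,  0.00014492,
        0.0007562 ]), 'joint_efforts': array([ 2.48864953e-04, -5.82727039e+01,  2.93069834e+01,  6.99713454e+00,
        7.24869737e-03, -1.43083153e-04]), 'eef_pos': array([ 0.19014629, -0.6471603 ,  0.22562256]), 'ee_rot': array([-1.56913853e+00,  1.50203200e-04,  2.85695594e-01]), 'force': array([-0.89734662,  0.33618777,  0.28026162]), 'moment': array([ 0.01482442, -0.0373782 , -0.0027897 ]), 'width': 0.08773410895254756}
top 506.6400291820018 274.103955444457 217.14769929292345 [[-0.016, -0.986, 0.165, 0.271], [-1.0, 0.013, -0.015, 0.028], [0.013, -0.165, -0.986, 1.895], [0.0, 0.0, 0.0, 1.0]]
top shaker 0.65 [316. 274. 334. 292.] 326.0 284.1
top shaker 0.62 [345. 274. 365. 292.] 354.6 283.5
top shaker 0.39 [304. 162. 398. 270.] 352.3 212.9
top board 0.72 [181. 179. 256. 247.] 219.0 214.4
top grill 0.88 [297. 160. 400. 267.] 349.0 213.4
top grill_handle 0.61 [302. 1
[... 475 characters left out ...]
29], [0.015, -0.597, -0.802, 0.987], [0.0, 0.0, 0.0, 1.0]]
scene shaker 0.94 [228. 122. 252. 155.] 239.4 136.3
scene shaker 0.76 [289. 150. 310. 179.] 299.6 166.1
scene shaker 0.71 [270. 134. 295. 161.] 283.5 148.8
scene board 0.68 [240. 253. 364. 374.] 302.3 306.1
scene board 0.4 [278. 313. 317. 367.] 295.0 341.8
scene grill 0.82 [148. 118. 284. 235.] 216.7 175.5
scene grill 0.2 [298. 190. 319. 224.] 308.8 207.4
scene grill_handle 0.76 [164. 116. 282. 210.] 218.1 161.6
scene drink_can 0.84 [300. 188. 319. 225.] 309.1 207.5
scene bread_stack 0.62 [278. 316. 317. 366.] 294.6 341.9
scene squeeze_bottle 0.63 [184.  96. 200. 134.] 191.5 114.9
scene deli_tub 0.89 [399. 348. 462. 406.] 429.3 378.7
```

```bash
python3 - <<'E'
import cv2
a=cv2.imread("pics/top1.png");b=cv2.imread("pics/scene1.png")
cv2.imwrite("pics/topc.png",cv2.resize(a[150:310,170:440],None,fx=2.9,fy=2.9,interpolation=cv2.INTER_CUBIC))
cv2.imwrite("pics/scenec.png",cv2.resize(b[80:380,130:470],None,fx=2,fy=2,interpolation=cv2.INTER_CUBIC))
E
```

```text
(no output)
```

View pics/topc.png

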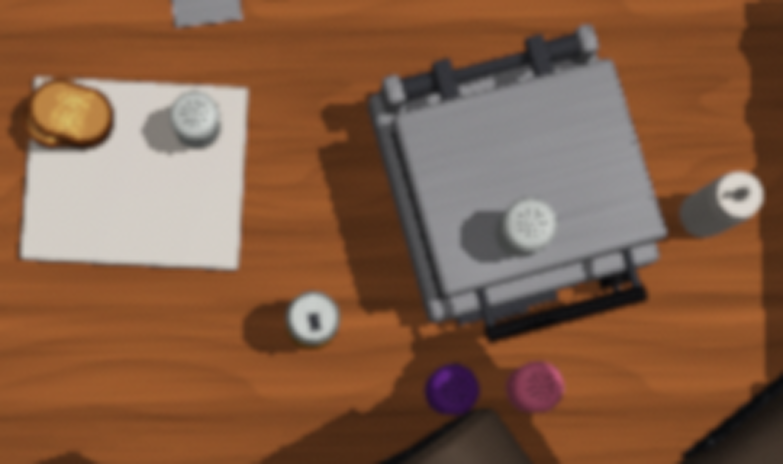

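View pics/scenec.png

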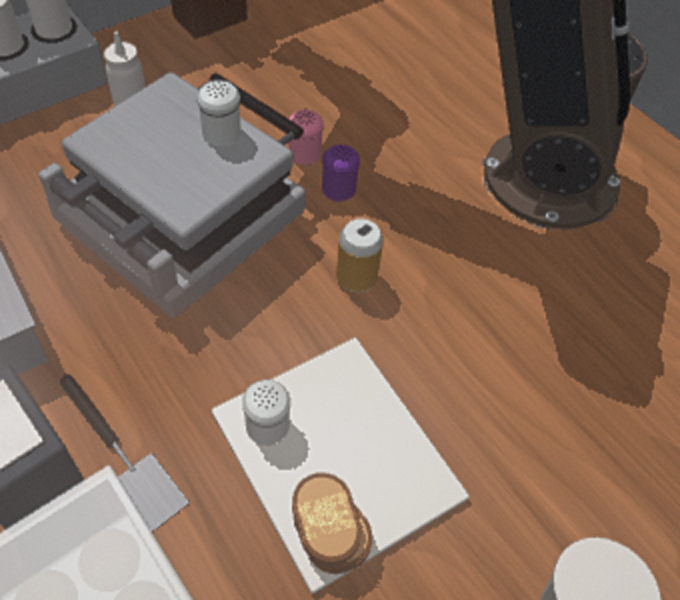

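The shaker meant is the silver one on the lid (top crop 529,225; scene crop 219,110). The silver one at (196,118) on the board is board_shaker. The purple (452,389) and pink (536,387) ones stand on the table and are look-alikes. The enlarged crop confirms this. Next I fit the poses.

```bash
python3 - <<'E'
from h import *
from scipy.optimize import least_squares
T=grab_frame("top");S=grab_frame("scene")
for f in(T,S): f["T"]=np.array(f["T"])
t=lambda u,v:(170+u/2.9,150+v/2.9)
s=lambda u,v:(130+u/2,80+v/2)
P=[(-.125,-.14,.165),(-.125,.14,.165),(.105,.14,.165),(.105,-.14,.165),(-.18,.1,.135),(-.18,-.1,.135)]
ot=[t(665,233),t(440,293),t(397,115),t(612,62),t(490,333),t(645,293)]
os_=[s(170,75),s(291,158),s(185,235),s(65,145),s(299,132),s(213,78)]
def W(p,q): c,n=np.cos(p[2]),np.sin(p[2]); return np.array([p[0]+c*q[0]-n*q[1],p[1]+n*q[0]+c*q[1],q[2]])
def res(p): return np.concatenate([np.subtract(proj(f,W(p,q)),o) for f,ob in((T,ot),(S,os_)) for q,o in zip(P,ob)])
r=least_squares(res,[.6,-.2,-.2],loss="soft_l1");p=r.x;print("grill",p,np.rad2deg(p[2]),res(p).round(1))
print("handle",W(p,P[4])/2+W(p,P[5])/2,"hinge",W(p,(.14,0,.115)))
for n,a in(("T",[(352.4,227.6)]),("S",[(130+109.5,80+48)])):
    f={"T":T,"S":S}[n]
    print("shaker top z.245",hit(f,*a[0],.247), (np.array([[np.cos(p[2]),np.sin(p[2])],[-np.sin(p[2]),np.cos(p[2])]])@(hit(f,*a[0],.247)[:2]-p[:2])))
print("pink",hit(T,*t(536,387),.087),"purple",hit(T,*t(452,389),.087),"can",hit(T,*t(313,318),.115),"bshaker",hit(T,*t(195,112),.085),hit(S,*s(268,398),.085),"bread",hit(T,*t(70,113),.064),"bottle",hit(T,*t(739,194),.2))
bc=[(35,77),(247,88),(239,269),(21,258)]
for c in bc: print("board T",hit(T,*t(*c),.016))
for c in[(212,408),(357,340),(468,496),(313,590)]: print("board S",hit(S,*s(*c),.016))
E
```

```text
grill [ 0.5914162  -0.26731591  0.25241137] 14.4621063452256 [ 0.9  0.7  0.8  1.3 -2.7 -0.6 -0.6 -2.6 -1.9  0.6 -0.5 -0.8  0.2 -3.5
  2.1 -4.3 -0.9  0.7 -3.7 -2.8  0.4  0.5 -0.3 -0.4]
handle [ 0.41711985 -0.31226905  0.135     ] hinge [ 0.72698002 -0.23235236  0.115     ]
shaker top z.245 [ 0.50790019 -0.25482978  0.247     ] [-0.07775136  0.03294774]
shaker top z.245 [ 0.51472775 -0.2445221   0.247     ] [-0.0685659  0.0412237]
pink [ 0.33068166 -0.282721    0.087     ] purple [ 0.32980765 -0.17975205  0.087     ] can [ 0.41672021 -0.01070641  0.115     ] bshaker [0.68071034 0.13292218 0.085     ] [0.67101332 0.13189783 0.085     ] bread [0.68616175 0.29305861 0.064     ] bottle [ 0.54809485 -0.51154758  0.2       ]
board T [0.74592711 0.34629448 0.016     ]
board T [0.72769205 0.06865544 0.016     ]
board T [0.48913577 0.08116609 0.016     ]
board T [0.50725878 0.36079966 0.016     ]
board S [0.72697577 0.07195813 0.016     ]
board S [0.49272117 0.0931222  0.016     ]
board S [0.51074234 0.36299794 0.016     ]
board S [0.74415079 0.3480187  0.016     ]
```

>>> drive_tool([
  [[0,0,0.5],0,1],
  [[0,0,0.5],0,1],
  [[0,0,0.5],0,1],
  [[0.5,0.65,0.5],0,1],
  [[0.5,0.65,0.5],0,1],
  [[0.5,0.65,0.5],0,1],
  [[0.5,0.65,0.5],0,1],
  [[0.5,0.65,0.5],0,1],
  [[1,1,0.5],0,1],
  [[1,1,0.5],0,1],
  [[1,1,0.5],0,1],
  [[1,1,0.5],0,1],
])

```text
t: 2.2
eef_pos: [0.4924, -0.3454, 0.3766]
ee_rot: [-1.571, -0.0, 0.287]
force: [0.3, -1.0, 0.1]
width: 0.0874
```

>>> drive_tool([
  [[0,0.3,0],0,1],
  [[0,0.3,0],0,1],
  [[0,0.3,0],0,1],
  [[0,0.3,0],0,1],
  [[0,0.3,0],0,1],
])

```text
t: 2.7
eef_pos: [0.4903, -0.2581, 0.3767]
ee_rot: [-1.571, -0.0, 0.286]
force: [0.2, -0.2, -0.2]
width: 0.0876
```

```bash
cat >> h.py <<'E'
from scipy.spatial.transform import Rotation as Ro
def wrist():
    s=get_state(); f=grab_frame("wrist"); M=np.eye(4); M[:3,:3]=Ro.from_euler("xyz",s["ee_rot"]).as_matrix(); M[:3,3]=s["eef_pos"]
    f["T"]=M@np.array(f["hand_eye"]); return s,f
def whit(f,u,v,z):
    a=np.array([(u-f["cx"])/f["fx"],(v-f["cy"])/f["fy"]]); th=np.hypot(*a); d=np.append(a/th*np.sin(th) if th>0 else a,np.cos(th))
    d=f["T"][:3,:3]@d; o=f["T"][:3,3]; return o+d*(z-o[2])/d[2]
def wproj(f,p):
    c=(np.linalg.inv(f["T"])@np.append(p,1))[:3]; r=np.hypot(c[0],c[1]); th=np.arctan2(r,c[2]); return np.array([f["cx"]+f["fx"]*th*c[0]/r,f["cy"]+f["fy"]*th*c[1]/r])
E
python3 - <<'E'
from h import *
s,f=wrist();print(s["eef_pos"],s["ee_rot"],s["t"],s["width"],f["T"].round(3))
cv2.imwrite("pics/w1.png",f["img"])
for r in regions_of(f,"shaker")[:4]: print(r["confidence"],r["box"])
E
```

```text
[ 0.4902678  -0.2580553   0.37668679] [-1.57101200e+00 -1.57252438e-04  2.85655833e-01] 2.7 0.08762448308980107 [[-0.282  0.916  0.286  0.413]
 [ 0.959  0.269  0.084 -0.28 ]
 [-0.     0.299 -0.954  0.534]
 [ 0.     0.     0.     1.   ]]
0.64 [245.1, 171.1, 309.3, 245.4]
0.61 [268.2, 35.3, 315.6, 79.2]
0.6 [338.9, 57.7, 385.5, 96.2]
```

View pics/w1.png

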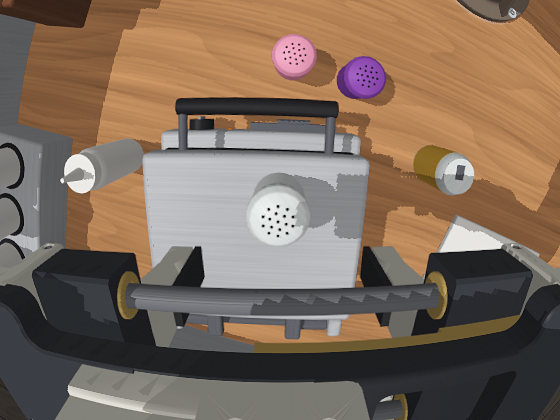

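The wrist view shows the silver shaker on the lid, with its cap at about (278,214). The handle bar runs from (176,106) to (338,109), and pink and purple stand behind it on the table.

```bash
python3 - <<'E'
from h import *
from scipy.optimize import least_squares
s,f=wrist()
print("cap",whit(f,278,214,.243),"base front",)
# shaker fit: silhouette box vs predicted
r=regions_of(f,"shaker")[0];print(r["box"])
a=np.linspace(0,2*np.pi,40)
def box(x,y):
    pts=[(x+R*np.cos(t),y+R*np.sin(t),.165+z) for t in a for R,z in((.03,0),(.0315,.065),(.0315,.078),(.015,.087))]
    q=np.array([wproj(f,p) for p in pts]); return np.r_[q.min(0),q.max(0)]
g=least_squares(lambda p:box(*p)-r["box"],[.51,-.25],diff_step=1e-3);print("shaker",g.x,g.fun)
e=[whit(f,176,106,.135),whit(f,338,109,.135)];print("bar ends",e,np.linalg.norm(e[1]-e[0]),(e[0]+e[1])/2)
# lid corners top
P=[(-.125,-.14,.165),(-.125,.14,.165),(-.18,-.1,.135),(-.18,.1,.135)]
o=[(146,154),(369,158),(176,106),(338,109)]
def W(p,q): c,n=np.cos(p[2]),np.sin(p[2]); return np.array([p[0]+c*q[0]-n*q[1],p[1]+n*q[0]+c*q[1],q[2]])
k=least_squares(lambda p:np.concatenate([wproj(f,W(p,q))-w for q,w in zip(P,o)]),[.59,-.267,.25]);p=k.x;print("grill",p,k.fun.round(1),"handle",W(p,(-.18,0,.135)))
E
```

```text
cap [ 0.50721954 -0.25594049  0.243     ] base front
[246.3, 175.4, 311.6, 249.4]
shaker [ 0.51370659 -0.25314786] [-0.39497696 -1.761081    0.39126061  1.6558439 ]
bar ends [array([ 0.44216473, -0.40886956,  0.135     ]), array([ 0.39252052, -0.21436908,  0.135     ])] 0.2007361060882074 [ 0.41734262 -0.31161932  0.135     ]
grill [ 0.59167195 -0.2649699   0.25703605] [-6.2 -0.2  4.4  0.2  0.9  0.9  0.4 -0.2] handle [ 0.41758537 -0.31072861  0.135     ]
```

>>> drive_tool([
  [[0.066,0.012,0],0,1],
  [[0.066,0.012,-0.1],0,1],
  [[0.066,0.012,-0.2],0,1],
  [[0.066,0.012,-0.3],0,1],
  [[0.066,0.012,-0.4],0,1],
  [[0.066,0.012,-0.5],0,1],
  [[0.066,0.012,-0.55],0,1],
  [[0.066,0.012,-0.61],0,1],
  [[0.066,0.012,-0.61],0,1],
  [[0.066,0.012,-0.61],0,1],
])

```text
t: 3.9
eef_pos: [0.51, -0.2546, 0.1937]
ee_rot: [-1.571, 0.001, 0.285]
force: [-0.3, 0.4, 1.2]
width: 0.0876
```

>>> drive_tool([
  [[0,0,0],0,0],
  [[0,0,0],0,0],
  [[0,0,0],0,0],
  [[0,0,0],0,0],
  [[0,0,0],0,0],
  [[0,0,0],0,0],
  [[0,0,0],0,0],
  [[0,0,0],0,0],
], newtons=20)

```text
t: 4.7
eef_pos: [0.5105, -0.2543, 0.1941]
ee_rot: [-1.572, -0.001, 0.286]
force: [0.7, -2.4, 4.5]
width: 0.062
```

>>> drive_tool([
  [[0,0,0],0,0],
  [[0,0,0.03],0,0],
  [[0,0,0.1],0,0],
  [[0,0,0.2],0,0],
  [[0,0,0.3],0,0],
  [[0,0,0.4],0,0],
  [[0,0,0.4],0,0],
  [[0,0,0.4],0,0],
])

```text
t: 5.5
eef_pos: [0.5097, -0.2534, 0.3134]
ee_rot: [-1.57, -0.0, 0.286]
force: [-0.4, 1.4, -1.9]
width: 0.0617
```

```bash
python3 - <<'E'
from h import *
s,f=wrist();S=grab_frame("scene");print(s["eef_pos"],s["force"],s["width"])
a=S["img"][40:200,150:350]
cv2.imwrite("pics/lift.png",np.hstack([cv2.resize(f["img"],(400,300)),cv2.resize(a,(375,300))]))
E
```

```text
[ 0.5097354  -0.25335028  0.3134094 ] [-0.41436904  1.38653429 -1.93672053] 0.06172528539752272
```

View pics/lift.png

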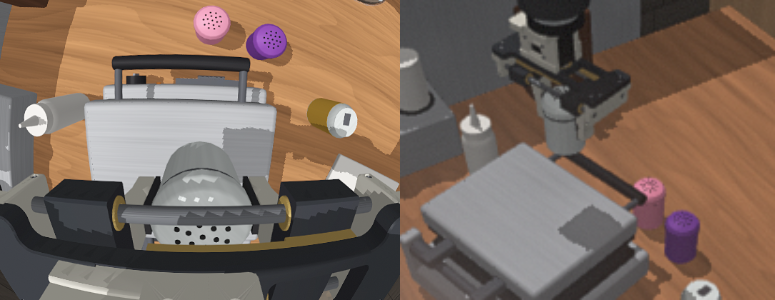

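The shaker is held upright and the lid is still closed. Next I carry it to the near half of the board.

>>> drive_tool([
  [[0.01,0.06,0],0,0],
  [[0.02,0.16,0],0,0],
  [[0.04,0.28,0],0,0],
  [[0.06,0.4,0],0,0],
  [[0.08,0.52,0],0,0],
  [[0.1,0.64,0],0,0],
  [[0.12,0.76,0],0,0],
  [[0.14,0.88,0],0,0],
  [[0.16,0.96,0],0,0],
  [[0.16,1,0],0,0],
])

```text
t: 6.6
eef_pos: [0.5577, 0.048, 0.3117]
ee_rot: [-1.571, 0.003, 0.287]
force: [1.2, -0.7, -1.7]
width: 0.0618
```

>>> drive_tool([
  [[0,0.06,0],0,0],
  [[0,0.16,0],0,0],
  [[0,0.28,-0.05],0,0],
  [[0,0.4,-0.15],0,0],
  [[0,0.5,-0.3],0,0],
  [[0,0.55,-0.45],0,0],
  [[0,0.56,-0.6],0,0],
  [[0,0.56,-0.7],0,0],
  [[0,0.56,-0.78],0,0],
  [[0,0.56,-0.81],0,0],
  [[0,0.56,-0.81],0,0],
  [[0,0.56,-0.81],0,0],
])

```text
t: 7.8
eef_pos: [0.5587, 0.2141, 0.0715]
ee_rot: [-1.571, -0.001, 0.286]
force: [0.1, 0.1, -1.9]
width: 0.0618
```

>>> drive_tool([
  [[0,0,-0.02],0,0],
  [[0,0,-0.04],0,0],
  [[0,0,-0.06],0,0],
  [[0,0,-0.075],0,0],
  [[0,0,-0.08],0,0],
  [[0,0,-0.08],0,0],
])

```text
t: 8.4
eef_pos: [0.5581, 0.2139, 0.0464]
ee_rot: [-1.571, 0.0, 0.286]
force: [0.7, 0.0, -2.1]
width: 0.062
```

>>> drive_tool([
  [[0,0,-0.004],0,0],
  [[0,0,-0.007],0,0],
  [[0,0,-0.007],0,0],
])

```text
t: 8.7
eef_pos: [0.559, 0.2143, 0.0458]
ee_rot: [-1.571, -0.002, 0.286]
force: [-0.9, -1.4, 7.3]
width: 0.062
```

Contact felt, so I release and retreat straight up.

>>> drive_tool([
  [[0,0,0],0,0.75],
  [[0,0,0],0,1],
  [[0,0,0],0,1],
  [[0,0,0],0,1],
  [[0,0,0],0,1],
  [[0,0,0],0,1],
  [[0,0,0],0,1],
])

```text
t: 9.4
eef_pos: [0.5581, 0.214, 0.0444]
ee_rot: [-1.571, 0.0, 0.286]
force: [0.3, -0.4, -0.4]
width: 0.0875
```

>>> drive_tool([
  [[0,0,0.05],0,1],
  [[0,0,0.15],0,1],
  [[0,0,0.3],0,1],
  [[0,0,0.45],0,1],
  [[0,0,0.6],0,1],
  [[0,0,0.75],0,1],
  [[0,0,0.9],0,1],
  [[0,0,0.9],0,1],
  [[0,0,0.9],0,1],
])

```text
t: 10.3
eef_pos: [0.5582, 0.2143, 0.3156]
ee_rot: [-1.569, -0.002, 0.286]
force: [-0.3, -0.3, -0.6]
width: 0.0877
```

```bash
python3 - <<'E'
from h import *
s,f=wrist();S=grab_frame("scene");print(s["eef_pos"],s["force"],s["width"])
a=S["img"][190:390,200:400]
cv2.imwrite("pics/placed.png",np.hstack([cv2.resize(f["img"],(400,300)),cv2.resize(a,(300,300))]))
E
```

```text
[0.55822869 0.21428524 0.31562564] [-0.32051824 -0.27852123 -0.61818228] 0.08770176219973329
```

View pics/placed.png

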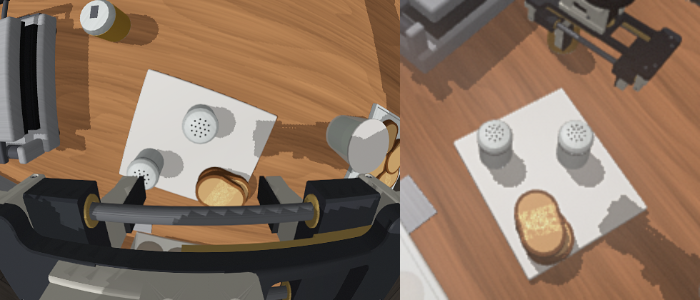

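The shaker stands upright on the near half, clear of the board shaker and the bread. Next is the handle, with the jaws turned across the bar.

>>> drive_tool([
  [[-0.02,-0.08,0],0.09,1],
  [[-0.04,-0.16,0],0.18,1],
  [[-0.06,-0.24,0],0.27,1],
  [[-0.08,-0.32,0],0.36,1],
  [[-0.1,-0.4,0],0.45,1],
  [[-0.12,-0.48,0],0.54,1],
  [[-0.14,-0.56,0],0.63,1],
  [[-0.16,-0.64,0],0.72,1],
  [[-0.18,-0.72,0],0.81,1],
  [[-0.2,-0.8,0],0.9,1],
  [[-0.23,-0.9,0],0.978,1],
  [[-0.23,-0.9,0],0.978,1],
])

```text
t: 11.6
eef_pos: [0.4875, -0.0583, 0.3131]
ee_rot: [-1.568, 0.0, 1.825]
force: [1.6, 0.5, -0.1]
width: 0.0875
```

>>> drive_tool([
  [[-0.03,-0.1,0],0,1],
  [[-0.06,-0.22,0],0,1],
  [[-0.1,-0.36,0],0,1],
  [[-0.14,-0.5,0],0,1],
  [[-0.18,-0.64,0],0,1],
  [[-0.22,-0.78,-0.1],0,0.55],
  [[-0.24,-0.852,-0.2],0,0.55],
  [[-0.24,-0.852,-0.2],0,0.55],
  [[-0.24,-0.852,-0.2],0,0.55],
])

```text
t: 12.5
eef_pos: [0.4164, -0.3117, 0.2529]
ee_rot: [-1.568, -0.002, 1.82]
force: [0.0, -0.4, 0.2]
width: 0.0613
```

```bash
python3 - <<'E'
from h import *
s,f=wrist();print(s["eef_pos"],s["ee_rot"],s["q"],s["width"],f["T"][:3,3])
cv2.imwrite("pics/hand.png",f["img"])
E
```

```text
[ 0.41635507 -0.31174708  0.25293964] [-1.56764302e+00 -1.64920019e-03  1.81963360e+00] [-2.64947482e-01  8.71806860e-02 -2.81694709e-01  1.21526962e-04
 -1.20547766e+00  5.13743743e-01] 0.06126622140270393 [ 0.43706404 -0.38900978  0.41009786]
```

View pics/hand.png

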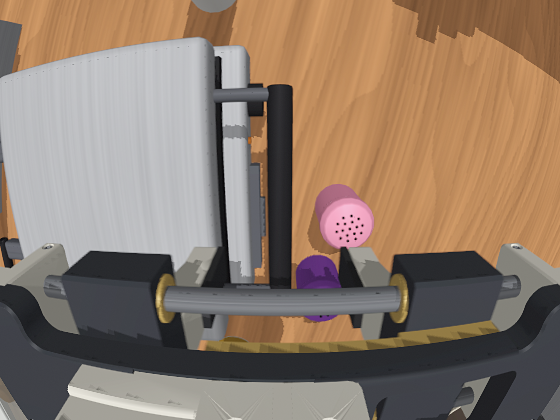

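```bash
python3 - <<'E'
from h import *
s,f=wrist();print(f["cx"],f["cy"])
a,b=whit(f,280.5,88,.135),whit(f,280.5,282,.135);print(a,b,np.arctan2(*(b-a)[:2])) 
c,n=np.cos(.2525),np.sin(.2525)
for p in(a,b,s["eef_pos"]): d=p[:2]-s["eef_pos"][:2]; print("along x_g",c*d[0]+n*d[1],"y_g",-n*d[0]+c*d[1])
print("left lid edge top",[ (c*(p-s["eef_pos"])[0]+n*(p-s["eef_pos"])[1]) for p in (whit(f,216,90,.165),whit(f,222,200,.165))])
E
```

```text
281.84128139851924 207.2239434895753
[ 0.44298851 -0.40543957  0.135     ] [ 0.39837424 -0.23032812  0.135     ] -0.24946903624276273
along x_g 0.0014443019093976633 y_g -0.09738538939725037
along x_g 0.001992012686214007 y_g 0.08331921265606451
along x_g 0.0 y_g 0.0
left lid edge top [np.float64(0.04990369001013067), np.float64(0.048252590780618)]
```

>>> drive_tool([
  [[0.006,0.001,0],0,0.41],
  [[0.006,0.001,0],0,0.41],
  [[0.006,0.001,-0.1],0,0.41],
  [[0.006,0.001,-0.2],0,0.41],
  [[0.006,0.001,-0.2],0,0.41],
  [[0.006,0.001,-0.2],0,0.41],
])

```text
t: 13.2
eef_pos: [0.4193, -0.3112, 0.1954]
ee_rot: [-1.57, 0.0, 1.823]
force: [0.3, 0.4, 0.9]
width: 0.0362
```

>>> drive_tool([
  [[0,0,-0.05],0,0.41],
  [[0,0,-0.1],0,0.41],
  [[0,0,-0.15],0,0.41],
  [[0,0,-0.2],0,0.41],
  [[0,0,-0.24],0,0.41],
  [[0,0,-0.262],0,0.41],
  [[0,0,-0.262],0,0.41],
  [[0,0,-0.262],0,0.41],
])

```text
t: 14.0
eef_pos: [0.4194, -0.3115, 0.1166]
ee_rot: [-1.571, 0.001, 1.822]
force: [-0.6, -0.0, 0.6]
width: 0.0358
```

>>> drive_tool([
  [[0,0,0],0,0],
  [[0,0,0],0,0],
  [[0,0,0],0,0],
  [[0,0,0],0,0],
  [[0,0,0],0,0],
  [[0,0,0],0,0],
], newtons=25)

```text
t: 14.6
eef_pos: [0.4179, -0.3117, 0.1161]
ee_rot: [-1.569, -0.0, 1.822]
force: [-4.4, -3.2, 1.6]
width: 0.0214
```

The grip is on the bar (width 21 mm for a 22 mm bar). I raise the lid along the arc, first to 20 degrees.

>>> drive_tool([
  [[0.004,0.001,0.046],0,0],
  [[0.01,0.003,0.093],0,0],
  [[0.018,0.005,0.138],0,0],
  [[0.027,0.007,0.184],0,0],
  [[0.039,0.01,0.229],0,0],
  [[0.052,0.013,0.274],0,0],
  [[0.068,0.018,0.318],0,0],
  [[0.085,0.022,0.361],0,0],
  [[0.085,0.022,0.361],0,0],
])

```text
t: 15.5
eef_pos: [0.4417, -0.3056, 0.2251]
ee_rot: [-1.566, -0.0, 1.822]
force: [-10.0, -7.1, -0.4]
width: 0.0217
```

>>> drive_tool([
  [[0.013,0.002,0.042],0,0],
  [[0.034,0.006,0.084],0,0],
  [[0.057,0.012,0.124],0,0],
  [[0.081,0.018,0.163],0,0],
  [[0.107,0.025,0.202],0,0],
  [[0.134,0.032,0.239],0,0],
  [[0.164,0.04,0.275],0,0],
  [[0.18,0.043,0.293],0,0],
  [[0.192,0.047,0.309],0,0],
  [[0.192,0.047,0.309],0,0],
  [[0.192,0.047,0.309],0,0],
  [[0.192,0.047,0.309],0,0],
])

```text
t: 16.7
eef_pos: [0.4966, -0.2917, 0.318]
ee_rot: [-1.562, -0.001, 1.821]
force: [-19.2, -1.2, 11.0]
width: 0.0213
```

```bash
python3 - <<'E'
from h import *
s=get_state();S=grab_frame("scene");T=grab_frame("top")
print(s["t"],s["eef_pos"],s["force"],s["width"])
p=s["eef_pos"]+[0,0,.019]; h=np.array([.727,-.2315,.115]); d=p-h
print("angle deg",np.rad2deg(np.arctan2(d[2],-(d[0]*.968+d[1]*.25)))-3.58,"R",np.hypot(d[2],d[0]*.968+d[1]*.25))
a=S["img"][60:380,140:440];b=T["img"][140:300,160:450]
cv2.imwrite("pics/end.png",np.hstack([cv2.resize(a,(375,400)),cv2.resize(b,(420,400))]))
E
```

```text
16.7 [ 0.49662388 -0.29171346  0.31798984] [-19.17166943  -1.20292852  10.9740834 ] 0.02128628851254464
angle deg 39.41970108025587 R 0.3255009047596066
```

View pics/end.png

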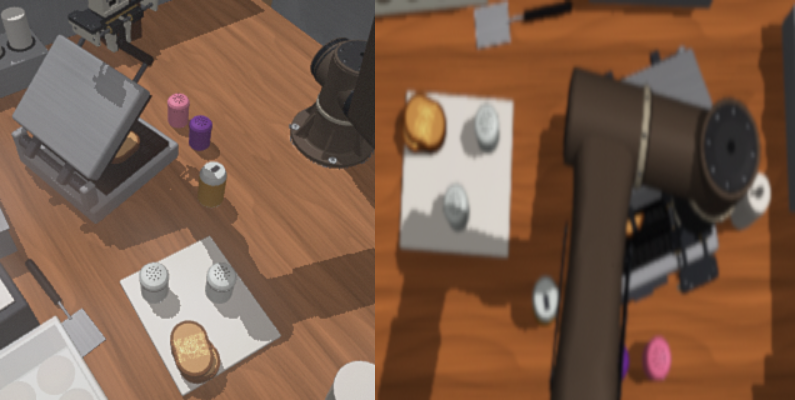

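The lid is up at about 39 degrees by kinematics, and the toasts show under it. The bystanders and the shaker look unmoved. About 20 N pushes radially on the wrist, so I ease that off along the radius.

>>> drive_tool([
  [[-0.004,0,0.003],0,0],
  [[-0.008,0,0.006],0,0],
  [[-0.01,0,0.009],0,0],
  [[-0.01,0,0.009],0,0],
  [[-0.01,0,0.009],0,0],
  [[-0.01,0,0.009],0,0],
  [[-0.01,0,0.009],0,0],
  [[-0.01,0,0.009],0,0],
])

```text
t: 17.6
eef_pos: [0.4975, -0.2914, 0.3193]
ee_rot: [-1.568, 0.0, 1.821]
force: [-3.2, -4.9, -1.6]
width: 0.0208
```

```bash
python3 - <<'E'
from h import *
for i in range(2):
    S=grab_frame("scene");s=get_state();print(s["t"],s["eef_pos"],s["force"],s["width"])
p=s["eef_pos"]+[0,0,.019]; h=np.array([.727,-.2315,.115]); d=p-h
print("angle deg",np.rad2deg(np.arctan2(d[2],-(d[0]*.968+d[1]*.25)))-3.58)
T=grab_frame("top")
# lid angle from picture: project front edge of lid top for a few angles onto scene
g=np.array([.5915,-.266,0]);c,n=np.cos(.2525),np.sin(.2525)
def L(x,y,z,t):
    dx,dz=x-.14,z-.115; X=.14+dx*np.cos(t)+dz*np.sin(t); Z=.115-dx*np.sin(t)+dz*np.cos(t); return g+[c*X-n*y,n*X+c*y,Z]
im=cv2.resize(S["img"][60:240,140:310],None,fx=3,fy=3,interpolation=cv2.INTER_CUBIC)
for t,col in((34,(255,0,0)),(40,(0,255,0)),(46,(0,0,255))):
    q=[((np.array(proj(S,L(x,y,.165,np.deg2rad(t))))-[140,60])*3) for x,y in((-.125,-.14),(-.125,.14),(.105,.14),(.105,-.14))]
    cv2.polylines(im,[np.int32(q)],True,col,1)
cv2.imwrite("pics/lid.png",im)
for t,z in(("shaker",.103),("drink_can",.115),("bread_stack",.064)):
    for r in regions_of(S,t)[:4]: 
        b=r["box"]; print(t,round(r["confidence"],2),np.round(b))
E
```

```text
17.65 [ 0.49753559 -0.29141603  0.31933094] [-2.7766522  -3.99907116 -1.66164253] 0.02132209216454842
17.7 [ 0.49753583 -0.29135836  0.31932033] [-3.65087015 -4.54823148 -0.80643125] 0.021642048429089615
angle deg 39.7074361258211
shaker 0.95 [288. 148. 307. 179.]
shaker 0.93 [303. 274. 333. 303.]
shaker 0.9 [272. 133. 294. 160.]
drink_can 0.75 [300. 190. 319. 225.]
drink_can 0.2 [253. 271. 274. 305.]
bread_stack 0.86 [279. 313. 318. 368.]
bread_stack 0.57 [152.  89. 263. 207.]
```

View pics/lid.png

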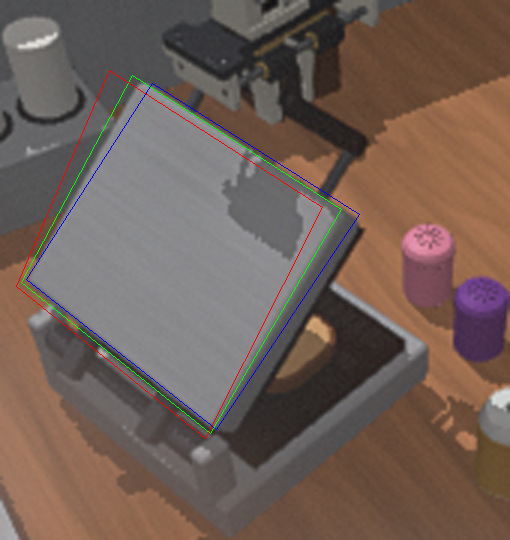

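The 40° outline (green) fits the lid well, the force is low and steady, and the bystander boxes are unchanged. I hand the job in.

```bash
python3 -c "
from station import *
print(job_done()); s=get_state(); print(s['t'],s['eef_pos'],s['force'],s['width'])"
```

```text
the job is handed in; nothing more can be done
None
the job is handed in; nothing more can be done
```

The metal shaker now stands upright on the near half of the chopping board. The arm is holding the grill lid by its bar handle at about 40 degrees. I handed the job in at about 17.8 s.

**Lid angle:** the arm's position gave 39.7 degrees. The lid outline drawn for 40 degrees fits the last picture to within a few degrees.

**Grip and force:** the fingers read 21 to 22 mm on the 22 mm bar. At 40 degrees about 20 N pushed along the lid's radius on the wrist, so I shifted the tool slightly and it dropped to about 6 N, steady.

**Shaker and other things:** the drink can and bread stack were detected in the same places as at the start, to within about 3 pixels. The shaker, the board shaker and the pink and purple look-alikes showed where they should be.

**Not measured:**
- I judged the toasts, the tub and the bottle only by eye. One toast is plainly visible in place; the other is mostly hidden under the lid.
- The contact force on the bar itself was not read directly; I took it from the 25 N grip setting and the finger width.
- The state could not be read after hand-in, so the final second is unchecked.

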